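# Index the tube carousel by one hole

## Task

Bring the open tube (the one without a cap) under the nozzle of the tube indexer: with the fingertips press the black plunger head down to free the table, turn the table to the next hole in the direction that carries the open tube to the nozzle, and let the plunger spring up fully so that it locks in that hole. Touch and push only: do not lift or tip any tube, and leave the beaker, the zip case and the loose cap where they are.

Things in the scene. Friction and masses are not known exactly. Their poses are not given: they have to be found in the camera images.
- indexer: Fixed base of the tube indexer: aluminium plate, 168 mm diameter; origin at the centre of its underside on the desk, z up, x from the front (plunger side at the start) to the back, where a column carries the nozzle arm (top 193 mm high). In front a steel ring (radius 71.5 to 82.5 mm, top 32 mm high) has three slots 11 mm wide: one at -x, one 60 degrees to either side. Place and angle vary.
- table_axis (a point): Point on the vertical axis of the turntable, 40 mm above the desk, at the height of the top of its disc (112 mm diameter). Five white cups of 36 mm diameter and 30 mm height stand on the disc 38 mm from the axis, 60 degrees apart; where a sixth would be is the arm with the plunger.
- nozzle_tip (a point): Lower tip of the fixed steel nozzle, 149 mm above the desk, 38 mm from the table axis, straight above one cup.
- plunger_head (a point): Centre of the top face of the black round plunger head (28 mm diameter, 8 mm thick): 150 mm above the desk when up, 64 mm from the table axis. It sits on an aluminium post (22 to 25 mm diameter, top 132 mm high) on the arm of the turntable and goes round with it. The tops of the tubes are 13 mm lower than the head.
- plunger (a joint): How far the plunger is pressed down, m: 0 up, 0.009 fully down (about 2.4 N at first, 4.4 N fully down). A lug at its foot stands up in a slot of the ring and locks the table; pressed 7 mm or more it is free. Let go between slots, it stays about 6 mm down under the ring and springs up once turned to a slot (catches within about 2 degrees).
- turntable (a joint): Angle of the table, rad, counter-clockwise from above: 0 at the start (middle slot), slots (index holes) at -1.047, 0 and +1.047, end stops at -1.45 and +1.45. About 0.02 rad of play either way when locked. Turns easily (0.03 N m): friction of a fingertip on the pressed head carries it round.
- open_tube: Sample tube without a cap, open threaded neck, 28 mm across, 96 mm tall, loose in a cup; origin at the centre of its underside, z up. It starts one place (60 degrees) to one side or the other of the nozzle; the side changes from run to run. Its underside is 40 mm above the desk.
- capped_tube_mid: Sample tube with a screw cap, 30 mm across the cap, 97 mm tall, loose in its cup on the turntable; origin at the centre of its underside. It starts under the nozzle.
- capped_tube_far: Sample tube with a screw cap, 30 mm across the cap, 97 mm tall, loose in its cup on the turntable; origin at the centre of its underside. It starts one place from the nozzle, on the side opposite to the open tube.
- capped_tube_side_1: Sample tube with a screw cap, 30 mm across the cap, 97 mm tall, loose in its cup on the turntable; origin at the centre of its underside. It stands beside the plunger arm.
- capped_tube_side_2: Sample tube with a screw cap, 30 mm across the cap, 97 mm tall, loose in its cup on the turntable; origin at the centre of its underside. It stands on the other side of the plunger arm.
- beaker: Clear beaker, 72 mm across, 94 mm tall, left of the indexer; origin at the centre of its underside. Leave alone.
- zip_case: Black zip case, 78 x 128 x 23 mm, left of the indexer; origin under its centre. Leave alone.
- loose_cap: Loose screw cap, 32 mm across, 14 mm tall, right of the indexer; origin under its centre. Leave alone.

How it is judged:
By the outcome, as a careful person would: the job done as asked, in the order asked, and still so for the second after the job is handed in, with the robot touching nothing.
It also fails if it takes over 35 s, if anything falls off the work surface, if the arm or the gripper's body presses on something with over 40 N, if the wrist force passes 120 N, or if a joint passes its speed limit or range.

## Robot

A 6-joint arm with a two-finger parallel gripper is mounted at the origin on a cart in front of the work surface, level with it; the furniture and walls round the work are solid. World frame = base frame: x ahead of the robot, y to its left, z up, the work surface at z = 0. Lengths are in mm, angles in degrees, forces in N, time in s.
With the tool pointing down it reaches from about 300 to 850 mm from the base axis. Payload 4.2 kg.
Tool frame: the origin (TCP) lies at the very end of the fingers, on their centre line; the grasp point (between the pads) lies 19 mm behind it; z points along the fingers, y is the line along which they close (so a half turn about z gives the same grasp; the last joint's range is limited). The gripper opens to 91 mm and grips with 3 to 60 N. Pads are 32 mm wide; open, the fingers measure 118 mm over their backs; the gripper's body (76 mm by 178 mm) begins 60 mm behind the grasp point.
Start: joints at [68.927, 18.312, 89.639, -0, 72.044, -1.146], TCP at [195.98, 540.588, 213.976] pointing down, gripper open.
Joint ranges: [-177.97, 177.97], [-48.28, 115.42], [12.27, 149.76], [-77.06, 257.06], [2.81, 150.46], [-146.56, 146.56]. Speed limits (degrees/s): [147.25, 147.25, 180, 180, 180, 180].

## Interface

Orientations are given as [roll, pitch, yaw] about the fixed x, y, z axes, in that order (R = Rz(yaw) Ry(pitch) Rx(roll)).
In Python, from workcell import env, eyes gives the robot as it stands.
- The arm moves only by the tool send_rows, never from a script. Its argument "targets" is text: rows parted by semicolons, each of 7 numbers parted by spaces: the shift along the tool's x, y, z in m, then the turn, a rotation vector about the tool's x, y, z in degrees, then the opening in per cent of the stroke, from 0 (shut) to 100 (fully open). A call has 1 to 12 rows; each row is the pose to reach, as a shift and turn from the pose commanded when the call began, along the tool's axes at that moment; what a row does not reach only later rows make up. A row lasts 1/12 s, in which the tool goes at most 41.7 mm and 7.16 degrees, less where a joint would pass 70% of its speed; a pose out of reach is approached as far as the arm can. A call with a gripper value outside its range is refused whole. The fingers move at their own pace and stop on an object; "grip_force" is the grip in N (left out, the last holds). Time passes only in rows, so rows that repeat a pose let the fingers close. It gives the time, the measured TCP pose, the force, the opening and the grip force at its end, in the units of the state.
- env.state(): the state, without advancing time (a new reading comes with each control period).
- eyes.grab_frame(name): name is "scene" or "top" or "wrist"; returns a dict with "image" (384x512x3 uint8, blue, green, red), "fovy" (degrees; the focal length in pixels is half the picture's height over the tangent of half this angle, whatever the lens; pixels are square), "cx", "cy" (the principal point, pixels), "eye" and "attitude" of the camera in the world. Camera axes: x right, y up, looking along -z (the intrinsics and any distortion apply to the point x, -y, -z); pixel columns grow to the right and rows downward; lengths in mm; the calibration is good to about 2 mm. A picture is of the moment at which its call begins. There is no depth.
- env.job_done(): hands the job in; it is judged then, once.
The state is a dict: "time_s": time; "qpos": joint angles; "qvel": joint speeds; "effort": joint torques, N m; "ee_pos": TCP position; "ee_rot": TCP orientation; "force": force on the tool from outside, world axes, zero at the start; "torque": the same for the moment, N m; "gripper_width": finger opening in mm; "gripper_force": force on a finger pad.
Only numpy, scipy, OpenCV 4.12 (cv2) and the standard library are available. Lean on these libraries where they do the work, as an engineer would, in place of code of your own. Each camera call takes 0.05 s, during which the arm holds its last target. There are 200 camera calls.

## Working session

There is one attempt and no reset: what is moved stays moved. The work goes in short steps, Python scripts to look and compute and a tool call to move; the robot and the scene stay as the last step left them, time stands still between calls to the robot, and variables do not carry over. Pictures are saved under pics/ and viewed, at most 10 in all, crops included, and the job is handed in when it is done.

Besides the shell and the picture viewer there is one more tool, called after "Call:" as name(argument=value, ...) on one line, values as JSON. send_rows: Moves the arm, as the interface text tells. Its arguments: {"type":"object","properties":{"targets":{"type":"string"},"grip_force":{"type":"number"}},"required":["targets"]}

```bash
mkdir -p pics
python3 - <<'E'
from workcell import env, eyes
import cv2, json, numpy as np
for n in("scene","top"):
    f=eyes.grab_frame(n); cv2.imwrite(f"pics/{n}0.png",f["image"])
    print({k:(np.array(v).tolist() if k!="image" else 0) for k,v in f.items()})
print(env.state())
E
```

```text
{'image': 0, 'fovy': 52.79667550744179, 'cx': 257.865917933347, 'cy': 189.34116838505528, 'eye': [-53.81083182621426, -788.368992728704, 553.8288738453712], 'attitude': [63.389782520361585, 1.0460525904920095, -36.58036456369478]}
{'image': 0, 'fovy': 42.17351770009516, 'cx': 253.07468200396792, 'cy': 196.65808363598032, 'eye': [314.7001185567669, -99.2646579606206, 1528.399951846602], 'attitude': [5.802627797508789, -0.8719886090069185, -88.29279707281772]}
{'time_s': 0.1, 'qpos': array([ 6.89259388e+01,  1.83473791e+01,  8.96990809e+01, -1.40623034e-03,
        7.20438788e+01, -1.14645316e+00]), 'qvel': array([-0.06984861, -0.03592929, -0.17811833, -0.0107481 ,  0.08513667,
       -0.04884793]), 'effort': array([ 7.47109425e-04, -4.13334417e+01, -2.32509792e+01,  7.30628567e-02,
        4.22241865e-02, -4.41605630e-05]), 'ee_pos': array([195.8287207 , 540.14733342, 213.21263046]), 'ee_rot': array([-1.79909653e+02, -4.70718131e-04,  1.60072826e+02]), 'force': array([ 0.62053965, -0.11073838, -0.71758241]), 'torque': array([-0.02812605,  0.04225636,  0.02037683]), 'gripper_force': 0.0, 'gripper_width': 91.03264680683532}
```

View pics/scene0.png

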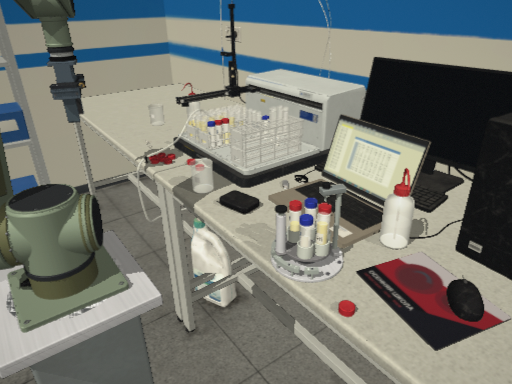

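View pics/top0.png

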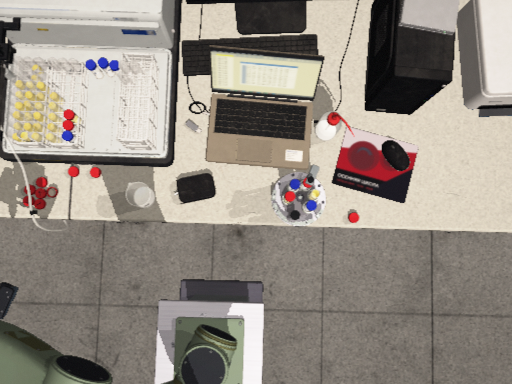

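The indexer is at about (300,197) in top, with the black head near (295,214). In scene it is near (308,230), with the head near (280,209). I'll zoom in on both and set up projection helpers.

```bash
cat > h.py <<'E'
import numpy as np, cv2
from scipy.spatial.transform import Rotation as R
from workcell import env, eyes
def cam(f):
    A=R.from_euler('xyz',f["attitude"],degrees=True).as_matrix()
    return A,np.array(f["eye"]),192/np.tan(np.radians(f["fovy"]/2))
def ray(f,u,v,z):
    A,e,F=cam(f); d=A@np.array([(u-f["cx"])/F,-(v-f["cy"])/F,-1]); return e+d*(z-e[2])/d[2]
def proj(f,p):
    A,e,F=cam(f); q=A.T@(np.array(p)-e); return np.array([f["cx"]+F*q[0]/-q[2],f["cy"]-F*q[1]/-q[2]])
E
python3 - <<'E'
from h import *
t=eyes.grab_frame("top"); s=eyes.grab_frame("scene")
a=cv2.resize(t["image"][160:230,265:335],(560,560),interpolation=cv2.INTER_CUBIC)
cv2.imwrite("pics/ta.png",a)
b=cv2.resize(s["image"][175:285,260:360],(500,550),interpolation=cv2.INTER_CUBIC)
cv2.imwrite("pics/sb.png",b)
print(ray(t,295,214.5,150),ray(s,280.5,208.5,150))
E
```

```text
[ 409.23549975 -233.90046662  150.        ] [ 404.20572425 -239.24513821  150.        ]
```

View pics/ta.png

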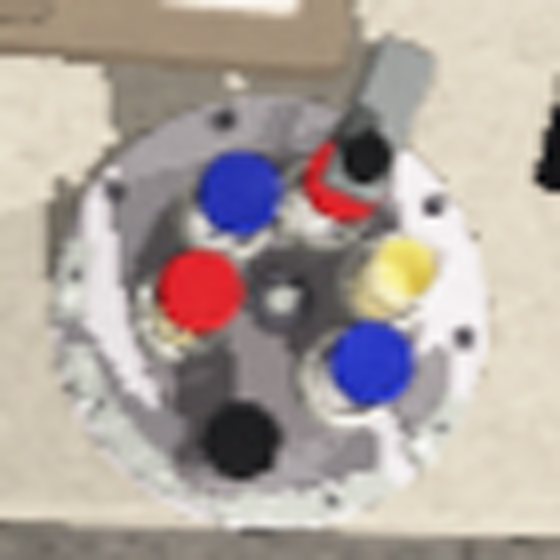

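View pics/sb.png

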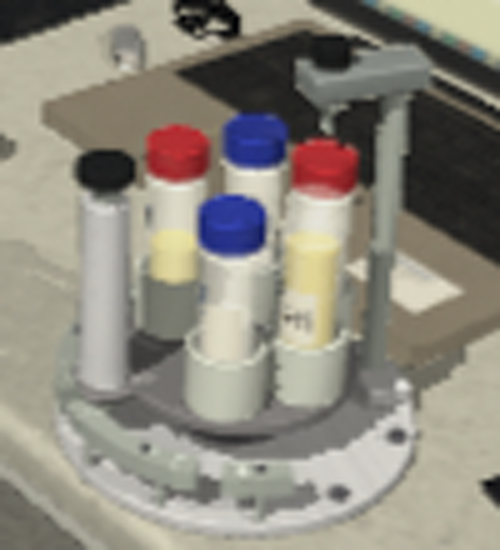

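The top crop shows the head at (240,440), the axis at (283,297), the nozzle over the red cap at (345,185) and the open yellow tube at (405,265). So the open tube sits clockwise of the nozzle, and the table must turn +60° (CCW), which carries the plunger toward -y. Next I'll fit the pose from both views.

```bash
cat > fit.py <<'E'
from h import *
from scipy.optimize import least_squares
t=eyes.grab_frame("top"); s=eyes.grab_frame("scene")
T=lambda x,y:((x+.5)/8-.5+265,(y+.5)/8-.5+160)
S=lambda x,y:((x+.5)/5-.5+260,(y+.5)/5-.5+175)
# (frame, pixel, angle from plunger, radius, z)
ob=[(t,T(241,440),0,64,150),(t,T(372,362),60,38,137),(t,T(240,193),240,38,137),(t,T(202,290),300,38,137),(t,T(283,297),0,0,42),
(s,S(105,167),0,64,150),(s,S(232,212),60,38,137),(s,S(255,130),240,38,137),(s,S(178,142),300,38,137)]
def pt(p,o):
    a=p[2]+np.radians(o[2]); return [p[0]+o[3]*np.cos(a),p[1]+o[3]*np.sin(a),o[4]]
def fit(ob): return least_squares(lambda p:np.concatenate([proj(o[0],pt(p,o))-o[1] for o in ob]),[460,-240,np.pi],x_scale=[10,10,.1])
for o in (ob,ob[:5],ob[5:]):
    r=fit(o); p=r.x; print(p[:2],np.degrees(p[2]),"head",pt(p,ob[0])); print(r.fun.reshape(-1,2).round(1).tolist())
st=env.state(); p=fit(ob).x
Rt=R.from_euler('xyz',st["ee_rot"],degrees=True).as_matrix()
h=np.array(pt(p,ob[0])); print("shift to above head", Rt.T@(h+[0,0,65]-st["ee_pos"]))
E
python3 fit.py
```

```text
[ 468.24569709 -257.4099728 ] 159.13555342041874 head [np.float64(408.44245491277616), np.float64(-234.61584581593777), 150]
[[0.6, 0.2], [0.6, 0.0], [0.5, -0.2], [0.2, 0.0], [-0.3, 0.8], [0.0, -0.9], [-0.0, -0.4], [0.0, -0.7], [-0.3, -0.7]]
[ 468.6618867  -256.56299465] 158.93712858300114 head [np.float64(408.9379428473954), np.float64(-233.5618961737192), 150]
[[0.2, 0.0], [0.2, -0.1], [0.2, -0.4], [-0.1, -0.2], [-0.5, 0.7]]
[ 466.35792848 -259.72911461] 159.17866705101494 head [np.float64(406.5375512269343), np.float64(-236.97999450971935), 150]
[[0.1, -0.2], [0.1, 0.3], [0.1, -0.1], [-0.3, -0.0]]
shift to above head [-463.95557032 -656.23354901   -0.96852979]
```

The residuals are under 1 px, and the head is at about (408,-235) with the axis at about (468,-258). I'll move there in two stages, closing the fingers and turning the tool.

Call:
send_rows(targets="-0.01 -0.015 0 0 0 3 0; -0.03 -0.042 0 0 0 8 0; -0.05 -0.07 0 0 0 13 0; -0.07 -0.1 0 0 0 18 0; -0.09 -0.128 0 0 0 23 0; -0.11 -0.156 0 0 0 28 0; -0.13 -0.184 0 0 0 33 0; -0.15 -0.212 0 0 0 38 0; -0.17 -0.24 0 0 0 43 0; -0.19 -0.268 0 0 0 48 0; -0.21 -0.297 0 0 0 53 0; -0.23 -0.325 0 0 0 58 0", grip_force=20)

```text
time_s: 1.3
ee_pos: [301.3, 155.0, 214.1]
ee_rot: [180.0, -0.0, 101.9]
force: [0.5, -0.1, 1.0]
gripper_width: 13.9
gripper_force: 0.0
```

```bash
cat > go.py <<'E'
from h import *
import sys
st=env.state(); Rt=R.from_euler('xyz',st["ee_rot"],degrees=True).as_matrix()
g=np.array([float(v) for v in sys.argv[1:4]])
print(st["time_s"],st["ee_pos"].round(1),st["ee_rot"].round(1),st["force"].round(2),"w",round(st["gripper_width"],1),"shift",(Rt.T@(g-st["ee_pos"])).round(1), "qd",st["qpos"].round(0))
E
python3 go.py 408 -235 214
```

```text
1.3 [301.3 155.  214.1] [180.   -0.  101.9] [ 0.51 -0.12  1.04] w 13.9 shift [-4.036e+02  2.420e+01  1.000e-01] qd [ 25.  -4. 116.  -0.  68.  13.]
```

Call:
send_rows(targets="-0.034 0.002 0 0 0 3 0; -0.068 0.004 0 0 0 6 0; -0.102 0.006 0 0 0 9 0; -0.136 0.008 0 0 0 12 0; -0.17 0.01 0 0 0 15 0; -0.21 0.012 0 0 0 18 0; -0.25 0.015 0 0 0 21 0; -0.285 0.017 0 0 0 24 0; -0.32 0.019 0 0 0 27 0; -0.355 0.021 0 0 0 30 0; -0.385 0.023 0 0 0 32 0; -0.404 0.024 0 0 0 33 0")

```text
time_s: 2.3
ee_pos: [410.0, -236.5, 213.8]
ee_rot: [179.9, 0.0, 68.9]
force: [-0.2, 0.3, 0.3]
gripper_width: 0.9
gripper_force: 0.0
```

```bash
python3 go.py 408 -235 155
python3 - <<'E'
from h import *
f=eyes.grab_frame("wrist"); cv2.imwrite("pics/w1.png",f["image"]); A,e,F=cam(f); print(e,f["attitude"],F)
for p in ([408,-235,150],[468,-258,42]): print(proj(f,p))
E
```

```text
2.3 [ 410.  -236.5  213.8] [179.9   0.   68.9] [-0.16  0.34  0.35] w 0.9 shift [ 0.7 -2.5 58.8] qd [-31.   9. 102.  -0.  69. -10.]
[ 434.71495697 -173.18192634  385.89530385] [-1.39876543e+01 -8.06145203e-03 -2.11489478e+01] 275.15216008364274
[253.06120389 202.81101921]
[304.46449962 179.35073547]
```

View pics/w1.png

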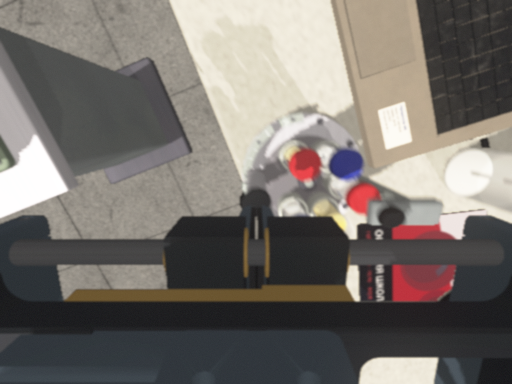

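The wrist view shows the head near (256,200) just behind the fingertips, with the red cap at (305,164) and the blue cap at (346,163). I'll refine the fit with these.

```bash
cat >> fit.py <<'E'
print("----")
w=eyes.grab_frame("wrist")
wo=[(w,(256,202),0,64,150),(w,(305,163),300,38,137),(w,(346,163),240,38,137)]
for o in (wo,ob+wo):
    r=fit(o); p=r.x; print(p[:2],np.degrees(p[2]),"head",pt(p,ob[0])); print(r.fun.reshape(-1,2).round(1).tolist())
E
python3 fit.py | sed -n '/----/,$p'
```

```text
----
[ 469.24940763 -255.38367998] 159.34222347442045 head [np.float64(409.3643346012448), np.float64(-232.8054154684632), 150]
[[-0.6, 0.2], [-0.2, 0.1], [0.8, -0.2]]
[ 469.09626436 -255.81993056] 159.2575660950979 head [np.float64(409.2446172061344), np.float64(-233.15320753792722), 150]
[[0.0, -0.1], [0.0, -0.3], [-0.1, -0.5], [-0.4, -0.3], [-0.8, 0.5], [-0.1, -1.3], [-0.2, -0.8], [-0.2, -1.1], [-0.5, -1.0], [-0.6, 0.6], [-0.1, 0.5], [0.8, 0.3]]
```

Call:
send_rows(targets="0.002 -0.002 0.01 0 0 0 0; 0.002 -0.002 0.025 0 0 0 0; 0.002 -0.002 0.04 0 0 0 0; 0.002 -0.002 0.05 0 0 0 0; 0.002 -0.002 0.057 0 0 0 0; 0.002 -0.002 0.06 0 0 0 0; 0.002 -0.002 0.06 0 0 0 0; 0.002 -0.002 0.06 0 0 0 0")

```text
time_s: 3.17
ee_pos: [408.5, -230.5, 154.4]
ee_rot: [180.0, -0.0, 69.1]
force: [0.1, 0.8, 0.0]
gripper_width: 0.1
gripper_force: 0.0
```

Call:
send_rows(targets="-0.003 0.0015 0 0 0 0 0; -0.003 0.0015 0.003 0 0 0 0; -0.003 0.0015 0.006 0 0 0 0; -0.003 0.0015 0.008 0 0 0 0; -0.003 0.0015 0.0095 0 0 0 0; -0.003 0.0015 0.0105 0 0 0 0; -0.003 0.0015 0.0105 0 0 0 0; -0.003 0.0015 0.0105 0 0 0 0")

```text
time_s: 3.83
ee_pos: [409.2, -234.5, 143.8]
ee_rot: [179.9, 0.0, 69.1]
force: [2.2, -1.5, 3.7]
gripper_width: 0.8
gripper_force: 1.6
```

Call:
send_rows(targets="0 0 0.001 0 0 0 0; 0 0 0.002 0 0 0 0; 0 0 0.002 0 0 0 0; 0 0 0.002 0 0 0 0")

```text
time_s: 4.17
ee_pos: [409.0, -234.3, 141.6]
ee_rot: [179.9, -0.0, 69.1]
force: [2.4, -1.4, 3.5]
gripper_width: 0.5
gripper_force: 1.9
```

Call:
send_rows(targets="-0.0028 0.0001 0 0 0 -2.5 0; -0.0056 0.0003 0 0 0 -5 0; -0.0084 0.0006 0 0 0 -7.5 0; -0.0111 0.001 0 0 0 -10 0; -0.0139 0.0016 0 0 0 -12.5 0; -0.0166 0.0022 0 0 0 -15 0; -0.0193 0.003 0 0 0 -17.5 0; -0.0219 0.0039 0 0 0 -20 0; -0.0245 0.0049 0 0 0 -22.5 0; -0.027 0.006 0 0 0 -25 0; -0.0295 0.0073 0 0 0 -27.5 0; -0.032 0.0087 0 0 0 -30 0")

```text
time_s: 5.17
ee_pos: [404.7, -266.3, 141.2]
ee_rot: [-179.9, -0.1, 99.2]
force: [2.1, 1.1, 3.8]
gripper_width: 0.7
gripper_force: 2.2
```

```bash
python3 go.py 419.2 -297.5 141.6
python3 - <<'E'
from h import *
f=eyes.grab_frame("top"); s=eyes.grab_frame("scene")
cv2.imwrite("pics/m.png",np.hstack([cv2.resize(f["image"][160:230,265:335],(400,400),interpolation=cv2.INTER_CUBIC),cv2.resize(s["image"][175:275,260:360],(400,400),interpolation=cv2.INTER_CUBIC)]))
E
```

```text
5.1667 [ 404.7 -266.3  141.2] [-1.799e+02 -1.000e-01  9.920e+01] [2.09 1.1  3.79] w 0.7 shift [-33.1   9.3  -0.5] qd [-35.  14. 107.   0.  59. -44.]
```

View pics/m.png

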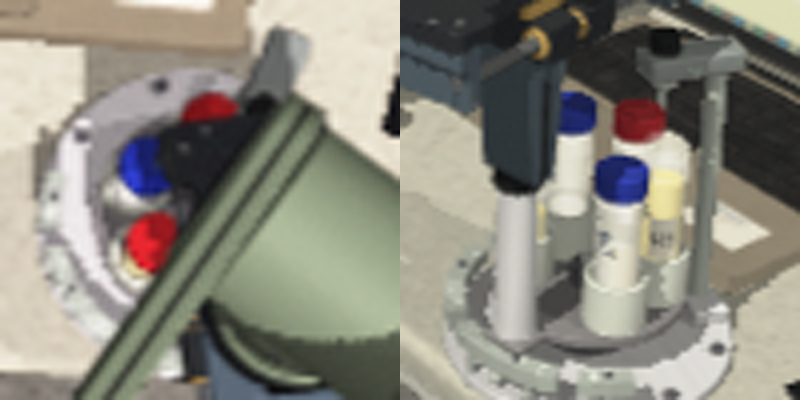

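The table is carried along: the head is under the fingertip about 30° round, and the tubes are upright. The second 30° is the same arc in the turned tool frame.

Call:
send_rows(targets="-0.0028 0.0001 0 0 0 -2.5 0; -0.0056 0.0003 0 0 0 -5 0; -0.0084 0.0006 0 0 0 -7.5 0; -0.0111 0.001 0 0 0 -10 0; -0.0139 0.0016 0 0 0 -12.5 0; -0.0166 0.0022 0 0 0 -15 0; -0.0193 0.003 0 0 0 -17.5 0; -0.0219 0.0039 0 0 0 -20 0; -0.0245 0.0049 0 0 0 -22.5 0; -0.027 0.006 0 0 0 -25 0; -0.0295 0.0073 0 0 0 -27.5 0; -0.032 0.0087 0 0 0 -30 0")

```text
time_s: 6.27
ee_pos: [417.7, -296.9, 141.2]
ee_rot: [-179.9, -0.2, 129.1]
force: [-1.7, -0.7, 5.0]
gripper_width: 0.8
gripper_force: 2.6
```

```bash
python3 go.py 419.2 -297.5 141.6
python3 - <<'E'
from h import *
s=eyes.grab_frame("scene")
cv2.imwrite("pics/n.png",cv2.resize(s["image"][175:275,260:360],(600,600),interpolation=cv2.INTER_CUBIC))
print([proj(s,p) for p in ([419.5,-296.5,142],[419.5,-296.5,48],[409,-234,150])])
E
```

```text
6.2667 [ 417.7 -296.9  141.2] [-179.9   -0.2  129.1] [-1.67 -0.71  5.02] w 0.8 shift [-1.4  0.8 -0.4] qd [-37.  16. 104.  -0.  60. -76.]
[array([304.16867826, 220.45102521]), array([302.62211948, 257.98141591]), array([280.66616833, 206.86348057])]
```

View pics/n.png

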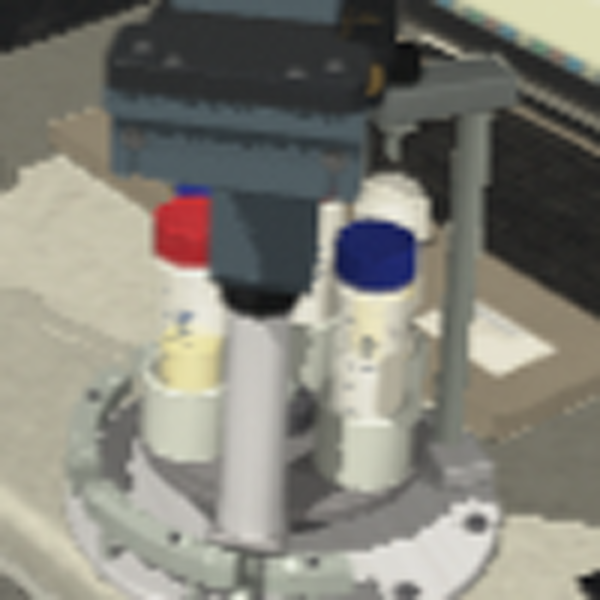

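The head is at crop x≈262, which is full-frame 303.7 against 304.2 predicted for +60°, and the open tube stands below the nozzle. I'll nudge about 0.7 mm and ease up partway to test the catch by force.

Call:
send_rows(targets="-0.0007 0.0003 0 0 0 0 0; -0.0007 0.0003 0 0 0 0 0; -0.0007 0.0003 -0.002 0 0 0 0; -0.0007 0.0003 -0.004 0 0 0 0; -0.0007 0.0003 -0.006 0 0 0 0; -0.0007 0.0003 -0.006 0 0 0 0; -0.0007 0.0003 -0.006 0 0 0 0")

```text
time_s: 6.9
ee_pos: [419.3, -297.4, 147.3]
ee_rot: [-180.0, -0.0, 129.1]
force: [-1.5, -0.0, 2.7]
gripper_width: 0.3
gripper_force: 1.3
```

At z=147 the force is still 2.7 N, so the head is following the fingers up and the lug is in the slot. I'll lift clear and check.

Call:
send_rows(targets="0 0 -0.003 0 0 0 0; 0 0 -0.007 0 0 0 0; 0 0 -0.02 0 0 0 0; 0 0 -0.045 0 0 0 0; 0 0 -0.07 0 0 0 0; 0.01 -0.02 -0.08 0 0 0 0; 0.02 -0.05 -0.08 0 0 0 0; 0.03 -0.08 -0.08 0 0 0 0; 0.03 -0.11 -0.08 0 0 0 0; 0.03 -0.13 -0.08 0 0 0 0; 0.03 -0.13 -0.08 0 0 0 0; 0.03 -0.13 -0.08 0 0 0 0")

```text
time_s: 7.9
ee_pos: [299.6, -356.4, 227.4]
ee_rot: [179.9, -0.0, 128.9]
force: [0.7, 0.3, -0.1]
gripper_width: 0.3
gripper_force: 0.0
```

```bash
python3 go.py 0 0 0
python3 - <<'E'
from h import *
f=eyes.grab_frame("top"); s=eyes.grab_frame("scene")
cv2.imwrite("pics/e.png",np.hstack([cv2.resize(f["image"][160:230,265:335],(400,400),interpolation=cv2.INTER_CUBIC),cv2.resize(s["image"][175:275,260:360],(400,400),interpolation=cv2.INTER_CUBIC)]))
for z in (150,144): print(z,(proj(s,[419.5,-296.5,z])-[260,175])*4,(proj(f,[419.5,-296.5,z])-[265,160])*400/70)
E
```

```text
7.9 [ 299.6 -356.4  227.4] [179.9  -0.  128.9] [ 0.65  0.3  -0.08] w 0.3 shift [465.5  -9.3 227.5] qd [-51.   8. 102.   0.  70. -90.]
150 [177.23181955 168.28477924] [300.34818193 294.32713214]
144 [176.81351482 178.43579321] [298.57921296 295.20423473]
```

View pics/e.png

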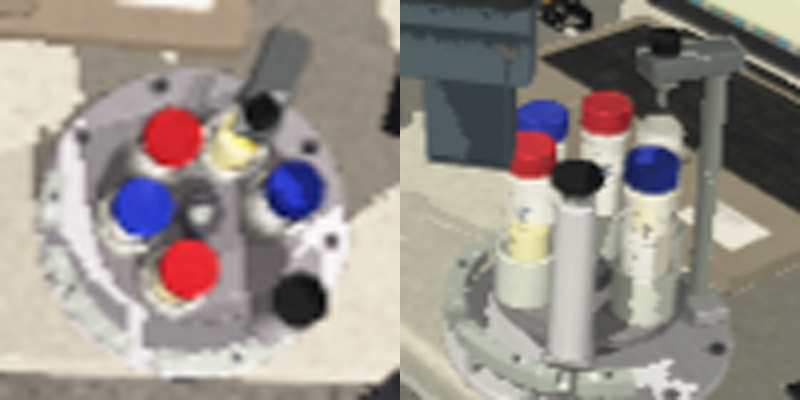

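The open tube is under the nozzle. The head is at (178,173) in the scene crop, which matches z=150 (fully up) once the 1 px bias seen earlier is allowed for. The fingers are clear.

```bash
python3 -c "
from workcell import env
print(env.job_done())"
```

```text
the job is handed in; nothing more can be done
None
```

The open tube is under the nozzle: I pressed the plunger, turned the table 60° counter-clockwise, and it sprang up and locked in that hole; the job was handed in at about 8 s with the arm clear, and no verdict came back.

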